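# Gauge the sample vials and hold the inspection lid open

## Task

Find the one vial of the three that fits the bore of the grey gauge box, slide it in until it stands fully home on the floor of the box and let it go; the vials that do not fit must finish standing upright on the worktop, off the box. Then raise the box's sprung blue lid by its handle to 50 degrees (the red mark on the scale) and hold it there for inspection: the job finishes with the gripper still holding the lid open. Do not disturb the other things on the bench.

Things in the scene. Friction and masses are not known exactly. Their poses are not given: they have to be found in the camera images.
- gauge_box: Grey box fixed to the worktop, 84 x 200 x 60 mm (own x, y, z). Origin: centre of underside; x away from the robot, y left, slightly yawed. Right part (-y): aluminium deck with one bore (the port). Left part: hinged blue lid. On the front face, centred on the hinge, a white scale (radius 34 mm), a mark each 10 degrees, heavy red at 50, read by the lid's black pointer.
- port (a point): Centre of the bore's mouth, at the deck's top face, 60 mm above the worktop; box frame (22, -55, 60) mm. Bore 25 mm across through the 12 mm deck; the white floor of the box is 24 mm below this point. Axes as gauge_box.
- lid (a joint): Opening angle of the lid, rad: 0 shut (start), grows as its left edge rises (50 degrees = 0.873), stop at 1.5. A spring and the lid's weight (0.15 kg) shut it from any angle; it takes about 3 N at the handle to hold it at 50 degrees.
- lid_hinge (a point): Point on the lid's hinge axis, in the box frame at (0, 5, 63) mm. The axis runs along the box's x; the lid swings up and over to the right (towards -y).
- lid_handle (a point): Middle of the lid's handle, moving with the lid: black round bar 10 mm thick along the box's x, posts 64 mm apart. Lid shut: 80 mm left of, 33 mm above and 5 mm along box +x from lid_hinge, 96 mm above the worktop, 30 mm above the lid's top face. The lid plate (80 x 90 x 6 mm) reaches 15 mm beyond it to the left. The bar can pivot between the fingers as the lid turns.
- vial_slim: Loose. Origin at the centre of its underside, z up along the vial. Slim brown vial with a white cap, 22 mm in diameter, 46 mm high, 27 g (mass varies); the cap (top 10 mm) is 20 mm across. The only one that passes the bore. Home on the floor of the box it stands 22 mm out of the deck. Starts upright on the worktop, right of the robot, in a row with the wide vials (58 mm apart or more), any order.
- vial_wide_brown: Loose. Origin at the centre of its underside, z up along the vial. Wide brown vial with a black cap, 27 mm in diameter, 55 mm high. Too wide for the bore. Starts upright in the same row.
- vial_wide_white: Loose. Origin at the centre of its underside, z up along the vial. Wide white vial with a black cap, 27 mm in diameter, 56 mm high. Too wide for the bore. Starts upright in the same row.
- beaker_gel: Bystander: clear beaker, 54 mm across, 60 mm high, standing on the low balance (35 mm high) on the right. Origin: centre of its underside.
- timer: Bystander: light square timer, 62 x 62 x 18 mm, flat on the worktop behind the work. Origin: centre of its underside.
- tape_roll: Bystander: roll of tape, 104 mm across, 25 mm high, lying flat on the left. Origin: centre of its underside.
- tweezers: Bystander: steel tweezers 124 mm long, 9 mm high, lying near the front edge to the left of the gauge box. Origin: middle of the underside.

How it is judged:
By the outcome, as a careful person would: the job done as asked, in the order asked, and still so for the second after the job is handed in, while the arm keeps its last pose, push and grip.
It also fails if it takes over 45 s, if anything falls off the work surface, if the arm or the gripper's body presses on something with over 40 N, if the wrist force passes 120 N, or if a joint passes its speed limit or range.

## Robot

A 7-joint arm with a two-finger parallel gripper is mounted at the origin on a cart in front of the work surface, level with it; the furniture and walls round the work are solid. World frame = base frame: x ahead of the robot, y to its left, z up, the work surface at z = 0. Lengths are in m, angles in rad, forces in N, time in s.
With the tool pointing down it reaches from about 0.425 to 1.025 m from the base axis. Payload 9.4 kg.
Tool frame: the origin (TCP) lies at the very end of the fingers, on their centre line; the grasp point (between the pads) lies 19 mm behind it; z points along the fingers, y is the line along which they close (so a half turn about z gives the same grasp; the last joint's range is limited). The gripper opens to 85 mm and grips with 20 to 120 N. Pads are 22 mm wide; open, the fingers measure 114 mm over their backs; the gripper's body (76 mm by 85 mm) begins 54 mm behind the grasp point. The pads swing forward as they close: fully open they stand 13 mm farther back than shut.
Start: joints at [-1.421, 0.599, -0.003, 1.599, 0.002, 0.943, -0.08], TCP at [0.163, 0.706, 0.231] pointing down, gripper open.
Joint ranges: [-2.57, 2.57], [-0.35, 1.97], [-1.29, 1.29], [0.11, 2.56], [-1.05, 4.19], [0.11, 1.86], [-2.63, 2.63]. Speed limits (rad/s): [2.22, 2.22, 3.01, 3.01, 3.14, 3.14, 3.14].

## Interface

Orientations are given as a rotation vector (axis times angle).
In Python, from rig import manip gives the robot as it stands. Calls block until the motion is done:
- manip.goto(position, orientation): joint-space move of the TCP to a pose.
- manip.move_l(position, speed=0.15, frame=None): straight line of the TCP; frame=None keeps the orientation; speed is the mean speed in m/s.
- manip.move_joints(angles): joint-space move.
- manip.set_gripper(opening, strength=None): finger opening in m; strength is the grip in N (None keeps the last); returns when the fingers have stopped.
- manip.wait(seconds).
- manip.inverse_kinematics(position, orientation): joint angles nearest the present ones, or None.
- manip.get_image(name): name is "scene" or "top" or "wrist"; returns a dict with "pixels" (400x640x3 uint8, red, green, blue), "fovy" (degrees; the focal length in pixels is half the picture's height over the tangent of half this angle, whatever the lens; pixels are square), "cx", "cy" (the principal point, pixels), "R" (3x3) and "t" (3): a world point X has camera coordinates R X + t. Camera axes: x right, y down, z forward; pixel columns grow to the right and rows downward; lengths in m; the calibration is good to about 2 mm. A picture is of the moment at which its call begins. There is no depth.
A pose or a line that the arm cannot do raises manip.MotionError and nothing moves.
- manip.finish_job(): hands the job in; it is judged then, once.
Readings, each from a call of its own:
- manip.get_time_s(): time.
- manip.get_q(): joint angles.
- manip.get_qd(): joint speeds.
- manip.get_tau(): joint torques, N m.
- manip.get_tcp_pos(): TCP position.
- manip.get_tcp_rot(): TCP orientation.
- manip.get_contact_force(): force on the tool from outside, world axes, zero at the start.
- manip.get_moment(): the same for the moment, N m.
- manip.get_finger_gap(): finger opening in m.
- manip.get_grasp_force(): force on a finger pad.
Only numpy, scipy, OpenCV 4.12 (cv2) and the standard library are available. Lean on these libraries where they do the work, as an engineer would, in place of code of your own. Each camera call takes 0.05 s, during which the arm holds its last target. There are 200 camera calls.

## Working session

There is one attempt and no reset: what is moved stays moved. The work goes in short steps, each a Python script; the robot and the scene stay as the last script left them, time stands still between calls to the robot, and variables do not carry over. Pictures are saved under pics/ and viewed, at most 10 in all, crops included, and the job is handed in when it is done.

```bash
mkdir -p pics; ls; cat > h.py <<'E'
import numpy as np, cv2
from rig import manip
def K(im):
    f=200/np.tan(np.radians(im["fovy"])/2); return f
def ray(im,u,v,z):
    R=np.array(im["R"]);t=np.array(im["t"]);f=K(im)
    d=R.T@np.array([(u-im["cx"])/f,(v-im["cy"])/f,1]);c=-R.T@t
    return c+d*(z-c[2])/d[2]
def proj(im,X):
    p=np.array(im["R"])@np.array(X)+np.array(im["t"]);f=K(im)
    return f*p[0]/p[2]+im["cx"],f*p[1]/p[2]+im["cy"]
def save(im,n): cv2.imwrite("pics/"+n+".png",cv2.cvtColor(im["pixels"],cv2.COLOR_RGB2BGR))
E
python3 - <<'E'
from h import *
import pickle
for n in ("scene","top"):
    im=manip.get_image(n); save(im,n+"0"); pickle.dump(im,open(n+".pkl","wb"))
    print(n,im["fovy"],im["cx"],im["cy"],-np.array(im["R"]).T@np.array(im["t"]))
    print(np.round(im["R"],3))
print(manip.get_time_s(),manip.get_tcp_pos(),manip.get_tcp_rot())
E
```

```text
pics
scene 42.55359464995268 317.5271366645671 188.82500978942952 [-0.12919013 -0.92192498  0.93502208]
[[ 0.872 -0.489 -0.016]
 [-0.301 -0.509 -0.806]
 [ 0.386  0.708 -0.591]]
top 51.12081690287586 319.13607286070913 195.62382796887022 [0.22354707 0.07129926 1.36634085]
[[ 0.01  -1.     0.01 ]
 [-0.987 -0.011 -0.163]
 [ 0.163 -0.008 -0.987]]
0.1 [0.16289227 0.70601039 0.23048963] [-3.55298051e-01 -3.12139907e+00  2.25869641e-03]
```

View pics/top0.png

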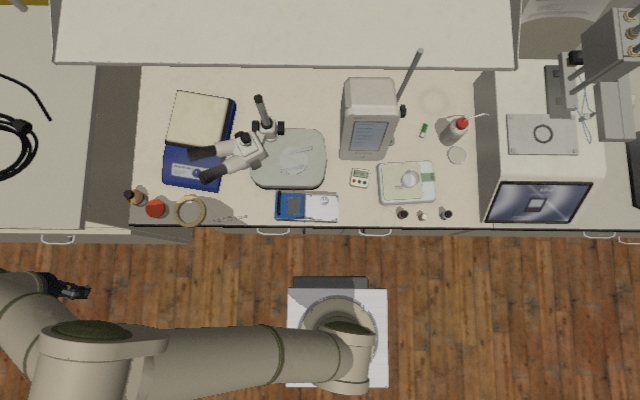

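View pics/scene0.png

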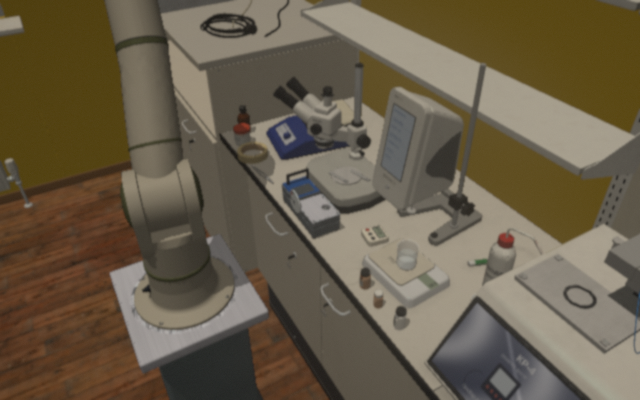

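The top view shows the gauge box near (307,206), the vials at about (403,213), (422,216) and (447,213), and the timer at (360,178). The slim vial, the one with the white cap, is in the middle. I'll compute rough positions, then look from above with the wrist camera.

```bash
python3 - <<'E'
from h import *
import pickle
top=pickle.load(open("top.pkl","rb")); sc=pickle.load(open("scene.pkl","rb"))
for n,u,v,z in [("box",307,206,.06),("v1",403,213,.055),("v2",422,216,.046),("v3",447,213,.055),("timer",360,178,.018),("bal",407,180,.095)]: print(n,ray(top,u,v,z).round(3))
a=cv2.resize(top["pixels"][165:235,260:460],None,fx=4,fy=4,interpolation=cv2.INTER_CUBIC)
b=cv2.resize(sc["pixels"][160:335,270:430],None,fx=1.8,fy=1.8,interpolation=cv2.INTER_CUBIC)
o=np.zeros((600,800,3),np.uint8); o[:280]=a; o[282:282+b.shape[0],:b.shape[1]]=b
cv2.imwrite("pics/crop.png",o[:,:,::-1])
# wrist look: choose pose between box and vials
from scipy.spatial.transform import Rotation as Ro
print(manip.inverse_kinematics([0.5,0.0,0.33],[0,np.pi,0]), manip.inverse_kinematics([0.5,0.0,0.33],[np.pi,0,0]))
w=manip.get_image("wrist"); tcp=np.array(manip.get_tcp_pos()); T=Ro.from_rotvec(manip.get_tcp_rot()).as_matrix()
c=-np.array(w["R"]).T@np.array(w["t"]); print("cam in tool",T.T@(c-tcp), "axes",(np.array(w["R"])@T).round(3),w["fovy"])
E
```

```text
box [0.405 0.099 0.06 ]
v1 [ 0.387 -0.205  0.055]
v2 [ 0.379 -0.267  0.046]
v3 [ 0.389 -0.345  0.055]
timer [ 0.506 -0.074  0.018]
bal [ 0.485 -0.212  0.095]
[-0.40583716  0.21937922  0.36163824  1.99689563 -0.0954017   0.94126853
  1.57492294] [-0.952952    0.38385692  1.17501858  2.02090196 -0.42082858  1.00818212
 -1.1419741 ]
cam in tool [ 0.06815042 -0.00034963 -0.14275978] axes [[ 0.     1.     0.   ]
 [-0.964  0.    -0.266]
 [-0.266 -0.     0.964]] 65.34629881766877
```

View pics/crop.png

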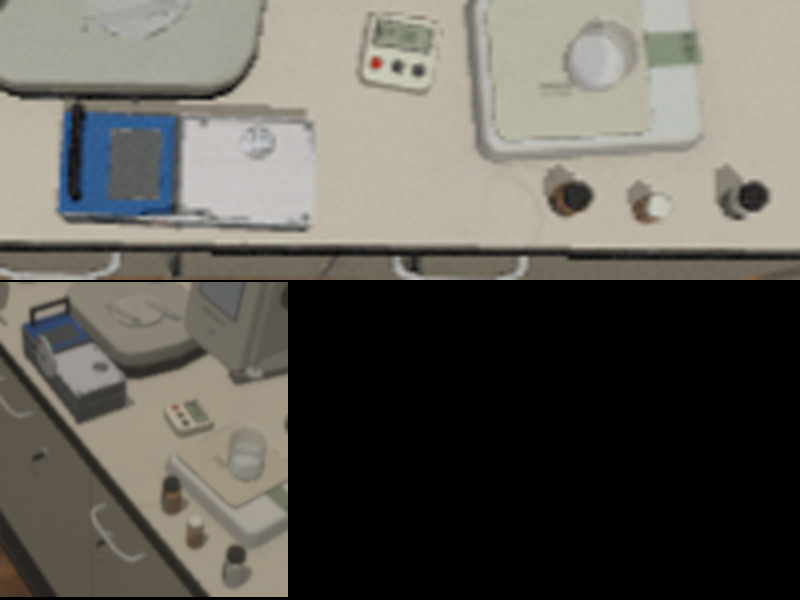

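The crops confirm it: slim vial with the white cap in the middle at about (0.38,-0.27), box centre about (0.405,0.10), and the bore towards the right rear of the deck. Next I'll retract from the left, swing over at low radius clear of the microscope, and take close wrist views.

```bash
cat >> h.py <<'E'
from scipy.spatial.transform import Rotation as Ro
def down(yaw,tilt=None):  # tool x at world angle yaw, z down
    c,s=np.cos(yaw),np.sin(yaw)
    return Ro.from_matrix(np.array([[c,s,0],[s,-c,0],[0,0,-1.]]))
def rv(yaw): return down(yaw).as_rotvec()
E
python3 - <<'E'
from h import *
import pickle
ps=[([.42,.08,.28],0),([.42,-.25,.25],0),([.38,-.267,.03],0),([.427,.045,.03+.024],0),([.41,.175,.09],0),([.41,.13,.14],0),([.40,.11,.135],0)]
for p,y in ps:
    q=manip.inverse_kinematics(p,rv(y)); print(p,None if q is None else np.round(q,2))
D=np.pi/180
try:
    manip.goto([.10,.50,.42],rv(120*D))
    manip.goto([.36,.34,.42],rv(50*D))
    manip.goto([.42,.08,.28],rv(0))
    w=manip.get_image("wrist"); pickle.dump(w,open("w1.pkl","wb")); save(w,"w1")
    manip.goto([.42,-.25,.22],rv(0))
    w=manip.get_image("wrist"); pickle.dump(w,open("w2.pkl","wb")); save(w,"w2")
except manip.MotionError as e: print("ERR",e)
print(manip.get_time_s(),manip.get_tcp_pos(),np.round(manip.get_q(),2))
E
```

```text
[0.42, 0.08, 0.28] [-1.08  0.25  0.96  2.22 -0.28  0.8  -1.51]
[0.42, -0.25, 0.25] [-0.34  0.49  1.13  2.15 -0.6   0.86 -0.42]
[0.38, -0.267, 0.03] [ 0.29  0.69  0.29  2.35 -0.98  0.22 -0.08]
[0.427, 0.045, 0.054] [-0.34  0.61  0.15  2.41 -0.58  0.16 -1.21]
[0.41, 0.175, 0.09] [-0.78  0.56  0.36  2.36 -0.65  0.31 -1.41]
[0.41, 0.13, 0.14] [-0.82  0.46  0.53  2.36 -0.57  0.43 -1.38]
[0.4, 0.11, 0.135] [-0.75  0.45  0.48  2.4  -0.56  0.39 -1.35]
4.95 [ 0.42080473 -0.24857823  0.22006862] [-0.16  0.43  0.82  2.17 -0.48  0.72 -0.59]
```

View pics/w1.png

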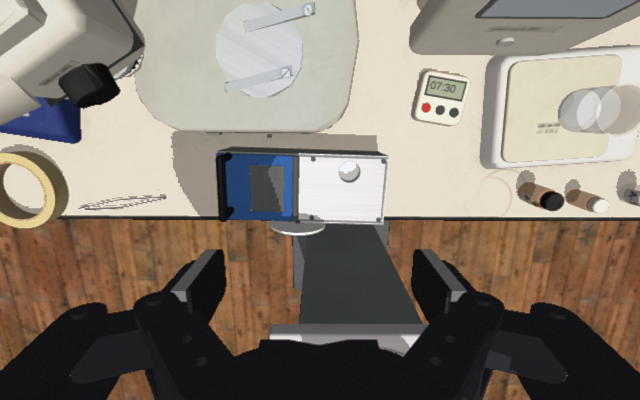

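View pics/w2.png

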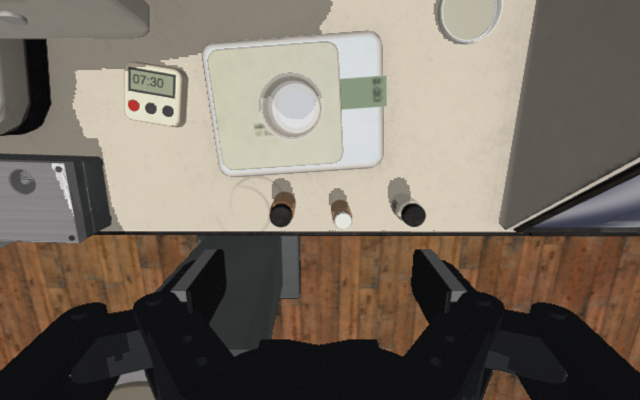

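w1 shows the box with its lid at (220–298,150–220), the deck at (299–387,150–222), and the bore at about (349,170). w2 shows caps at (281,215) black, (343,220) white and slim, and (413,215) black. I'll zoom in to refine these.

```bash
python3 - <<'E'
from h import *
import pickle
w1=pickle.load(open("w1.pkl","rb"));w2=pickle.load(open("w2.pkl","rb"))
a=cv2.resize(w1["pixels"][140:230,210:395],None,fx=4,fy=4,interpolation=cv2.INTER_NEAREST)
b=cv2.resize(w2["pixels"][172:232,250:440],None,fx=4,fy=4,interpolation=cv2.INTER_NEAREST)
o=np.zeros((600,800,3),np.uint8); o[:360,:740]=a; o[360:600,:760]=b
cv2.imwrite("pics/crop2.png",o[:,:,::-1])
h=cv2.cvtColor(w2["pixels"],cv2.COLOR_RGB2HSV)
def blob(m,x0,x1,y0,y1):
    mm=np.zeros_like(m);mm[y0:y1,x0:x1]=m[y0:y1,x0:x1]
    n,l,s,c=cv2.connectedComponentsWithStats(mm); i=1+np.argmax(s[1:,4]); return c[i],s[i]
wm=((h[...,1]<40)&(h[...,2]>200)).astype(np.uint8); bm=(h[...,2]<45).astype(np.uint8)
for m,r,z in((wm,(330,356,205,231),.046),(bm,(265,297,200,230),.055),(bm,(398,428,200,230),.056)):
    c,s=blob(m,*r); print(c.round(1),s,ray(w2,*c,z).round(4))
for u,v in [(349,170)]: print("bore",ray(w1,u,v,.06).round(4))
for u,v in [(387,152),(384,222),(300,150),(298,222)]: print(ray(w1,u,v,.06).round(4))
E
```

```text
[344.5 221.1] [330 205  26  26 406] [ 0.377  -0.2771  0.046 ]
[280.5 215. ] [270 204  22  22 219] [ 0.3866 -0.2098  0.055 ]
[412.5 213.8] [402 204  23  22 349] [ 0.3886 -0.3463  0.056 ]
bore [0.4245 0.0452 0.06  ]
[0.4457 0.0018 0.06  ]
[3.6e-01 2.0e-04 6.0e-02]
[0.4476 0.1025 0.06  ]
[0.3596 0.1061 0.06  ]
```

View pics/crop2.png

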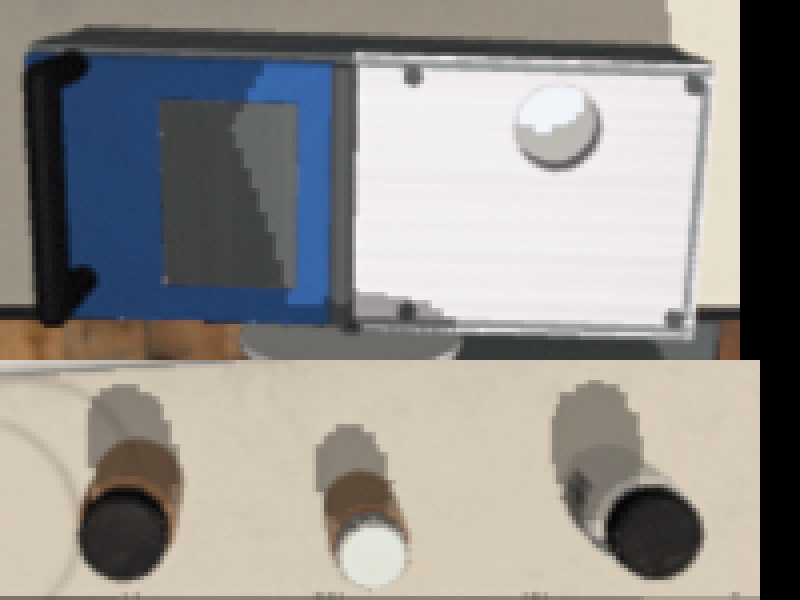

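The crop shows the white cap centre at w2 px (343.1,220.4), the bore mouth at w1 px (348.9,171.3), and the deck corners sharp enough for a yaw fit.

```bash
python3 - <<'E'
from h import *
import pickle
w1=pickle.load(open("w1.pkl","rb"));w2=pickle.load(open("w2.pkl","rb"));top=pickle.load(open("top.pkl","rb"))
g=lambda x,y:(210+x/4-.5,140+y/4-.5)
pts=[((713,63),(42,-100)),((690,338),(-42,-100)),((557.5,127),(22,-55))]
W=np.array([ray(w1,*g(*p),.06)[:2] for p,_ in pts]); B=np.array([b for _,b in pts])/1e3
# handle bar ends at z=.096: centre line
H=[ray(w1,*g(*p),.096)[:2] for p in((42,62),(52,318))]
# 2D rigid fit
Wc,Bc=W.mean(0),B.mean(0); X=W-Wc;Y=B-Bc
th=np.arctan2((Y[:,0]*X[:,1]-Y[:,1]*X[:,0]).sum(),(Y*X).sum())
R=np.array([[np.cos(th),-np.sin(th)],[np.sin(th),np.cos(th)]]); o=Wc-R@Bc
print("yaw",np.degrees(th),"origin",o,"resid mm",((W-(B@R.T+o))*1e3).round(1).tolist())
print("port meas",W[2],"fit",R@[.022,-.055]+o,"handle fit",R@[.005,.085]+o,"handle px",np.round(H,4))
print("top-edge yaw", [np.degrees(np.arctan2(*(lambda d:(d[0],-d[1]))(ray(w1,*g(*b),.06)-ray(w1,*g(*a),.06)))) for a,b in (((357,55),(713,63)),((355,328),(690,338)))])
s=ray(w2,343.1,220.4,.046); print("slim",s, "px in top",proj(top,s), ray(top,*(260+656/4-.5,165+206/4-.5),.046))
for c in((280.9,214.9),(413.5,214.9)): print(ray(w2,*c,.0555))
print(np.round(manip.get_tcp_pos(),4), [None if (q:=manip.inverse_kinematics(p,rv(0))) is None else np.round(q,2) for p in ([s[0],s[1],.12],[s[0],s[1],.025])])
E
```

```text
yaw -1.485479196783387 origin [0.40229088 0.10129584] resid mm [[0.2, 0.4], [-0.4, 0.0], [0.1, -0.5]]
port meas [0.42298506 0.04526996] fit [0.42285769 0.04574401] handle fit [0.40949271 0.18613766] handle px [[0.4461 0.1842]
 [0.3754 0.1871]]
top-edge yaw [np.float64(-1.0844085791019593), np.float64(-1.6039625050502513)]
slim [ 0.37775347 -0.27562479  0.046     ] px in top (np.float64(424.58310314817743), np.float64(216.48261900059055)) [ 0.37926059 -0.27221786  0.046     ]
[ 0.3869112  -0.21026008  0.0555    ]
[ 0.38720691 -0.34758472  0.0555    ]
[ 0.4208 -0.2486  0.2201] [array([ 0.11,  0.55,  0.59,  2.3 , -0.7 ,  0.46, -0.3 ]), array([ 0.33,  0.7 ,  0.26,  2.34, -0.95,  0.21, -0.1 ])]
```

```bash
python3 - <<'E'
from h import *
import pickle
s=[.3777,-.2756]
manip.set_gripper(.05,30)
manip.goto([*s,.10],rv(0))
print(np.round(manip.get_tcp_pos(),4),manip.get_contact_force())
manip.move_l([*s,.0265],.1)
print(np.round(manip.get_tcp_pos(),4),manip.get_contact_force())
w=manip.get_image("wrist");save(w,"w3");pickle.dump(w,open("w3.pkl","wb"))
manip.set_gripper(.0,30)
print(manip.get_finger_gap(),manip.get_grasp_force(),manip.get_contact_force())
p=manip.get_tcp_pos();manip.move_l([p[0],p[1],.16],.15)
w=manip.get_image("wrist");save(w,"w4");pickle.dump(w,open("w4.pkl","wb"))
print(manip.get_finger_gap(),manip.get_grasp_force(),manip.get_tcp_pos(),manip.get_time_s())
o=np.hstack([pickle.load(open(f"w{i}.pkl","rb"))["pixels"][150:400,160:480] for i in(3,4)]); cv2.imwrite("pics/c34.png",cv2.resize(o[:,:,::-1],None,fx=1.25,fy=1.25))
E
```

```text
[ 0.378  -0.2761  0.1003] [0.89513557 0.19216836 0.48753821]
[ 0.3783 -0.2756  0.0271] [ 0.02455976 -0.63304581  0.08631744]
0.020655261471677313 29.120711235736962 [0.91269661 1.40664244 6.24899007]
0.020269184528433553 29.31882712888182 [ 0.37764238 -0.27527645  0.15931187] 8.375
```

View pics/c34.png

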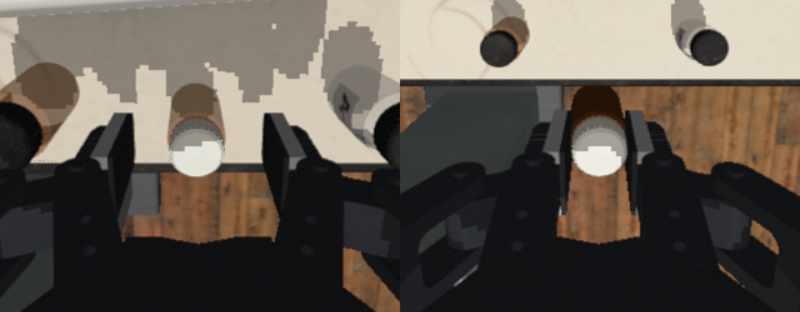

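The slim vial is held upright between the pads, with its cap in w4 at about px (317.6,271.6). Next I'll hover over the port and measure the bore and cap in the same picture.

```bash
python3 - <<'E'
from h import *
import pickle
for n in("w3","w4"):
    w=pickle.load(open(n+".pkl","rb")); z={"w3":.046,"w4":.1593+.0189}[n]
    print(n,ray(w,317.6,271.3,z))
P=[.4229,.0455]; Y=np.radians(-1.5)
manip.goto([.40,-.12,.17],rv(0)) 
manip.goto([*P,.13],rv(Y))
w=manip.get_image("wrist");pickle.dump(w,open("w5.pkl","wb"))
print(np.round(manip.get_tcp_pos(),4),manip.get_finger_gap(),manip.get_time_s())
c=w["pixels"][130:330,220:420]; cv2.imwrite("pics/c5.png",cv2.resize(c[:,:,::-1],None,fx=3,fy=3,interpolation=cv2.INTER_NEAREST))
E
```

```text
w3 [ 0.3783265  -0.27551992  0.046     ]
w4 [ 0.37778948 -0.27508124  0.1782    ]
[0.4233 0.0438 0.1302] 0.020152395467772272 9.825
```

View pics/c5.png

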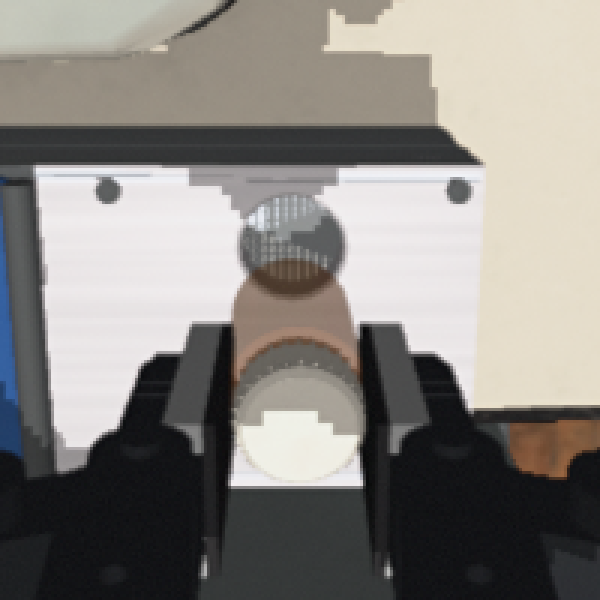

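```bash
python3 - <<'E'
from h import *
import pickle
w=pickle.load(open("w5.pkl","rb")); g=lambda x,y:(220+x/3-.33,130+y/3-.33)
print("bore",ray(w,*g(292.5,245.5),.06)); print("cap",ray(w,*g(300,420),.1302+.0189))
b=ray(w,*g(292.3,311),.1031);print("bottom",b, 22e-3*K(w)/(w["R"][2]@b+w["t"][2])*3,"px dia x3")
print(np.round(manip.get_tcp_pos(),4),np.round(manip.get_contact_force(),2),manip.get_finger_gap())
print(Ro.from_rotvec(manip.get_tcp_rot()).as_matrix().round(4))
E
```

```text
bore [0.4229773  0.04482327 0.06      ]
cap [0.42419696 0.04347967 0.1491    ]
bottom [0.42320647 0.04475274 0.1031    ] 113.49760647443006 px dia x3
[0.4233 0.0438 0.1302] [-0.72 -0.11  0.35] 0.020152395467772272
[[ 9.996e-01 -2.870e-02  7.000e-04]
 [-2.870e-02 -9.996e-01 -7.000e-04]
 [ 7.000e-04  7.000e-04 -1.000e+00]]
```

```bash
cat >> h.py <<'E'
def settle(x,y,z,n=3,sp=.1):
    cmd=np.array([x,y,z]);tgt=cmd.copy()
    for _ in range(n):
        manip.move_l(cmd,sp);manip.wait(.15);e=tgt-np.array(manip.get_tcp_pos());cmd=cmd+e
    return cmd,e
def st(): print(np.round(manip.get_tcp_pos(),4),np.round(manip.get_contact_force(),1),"gap %.4f gf %.1f t %.2f"%(manip.get_finger_gap(),manip.get_grasp_force(),manip.get_time_s()))
E
python3 - <<'E'
from h import *
x,y=.4230,.0441
cmd,e=settle(x,y,.092); print(e); st()
cx,cy=cmd[:2]; dz=cmd[2]-.092
for z in (.085,.080,.075,.070,.066,.0635):
    manip.move_l([cx,cy,z+dz],.06); st()
    if manip.get_contact_force()[2]>8: print("contact");break
E
```

```text
[2.88753783e-05 1.54079364e-04 8.47844161e-05]
[0.423  0.0439 0.0919] [-0.  -0.5 -0.3] gap 0.0203 gf 29.3 t 11.31
[0.4228 0.044  0.0849] [-1.1  0.3 -0.2] gap 0.0207 gf 29.3 t 11.57
[0.4229 0.044  0.0801] [-0.3 -0.1 -0.1] gap 0.0205 gf 29.3 t 11.82
[0.4229 0.0441 0.0751] [-0.2  0.1  0.6] gap 0.0200 gf 29.3 t 12.07
[0.4229 0.0441 0.0701] [ 0.  -0.3 -0.5] gap 0.0205 gf 29.3 t 12.32
[0.4229 0.0441 0.0661] [ 0.1 -0.1 -0.8] gap 0.0205 gf 29.3 t 12.57
[0.4229 0.0441 0.0635] [ 0.8 -0.1 -0.1] gap 0.0198 gf 29.3 t 12.82
```

It slid in freely. Now I'll ease it onto the floor, release, rise and check.

```bash
python3 - <<'E'
from h import *
import pickle
p=np.array(manip.get_tcp_pos()); z=p[2]
while z>.0605 and manip.get_contact_force()[2]<4:
    z-=.0007; manip.move_l([.4230,.0441,z],.03); manip.wait(.05)
st()
manip.set_gripper(.045); manip.wait(.2); st()
p=manip.get_tcp_pos(); manip.move_l([p[0],p[1],.15],.2); st()
w=manip.get_image("wrist");pickle.dump(w,open("w6.pkl","wb"))
c=w["pixels"][100:350,160:480]; cv2.imwrite("pics/c6.png",cv2.resize(c[:,:,::-1],None,fx=2,fy=2))
for zc in (.082,.085,.09): print(zc,ray(w,318,211,zc))
E
```

```text
[0.4233 0.0442 0.0628] [-1.   0.1 16.7] gap 0.0202 gf 30.9 t 13.43
[0.4229 0.0441 0.062 ] [-0.1 -1.1 -0.1] gap 0.0448 gf 0.0 t 13.98
[0.4229 0.0447 0.1497] [ 1.3  0.5 -0.4] gap 0.0448 gf 0.0 t 14.57
0.082 [0.42368288 0.0447001  0.082     ]
0.085 [0.42461851 0.04467331 0.085     ]
0.09 [0.42617789 0.04462866 0.09      ]
```

View pics/c6.png

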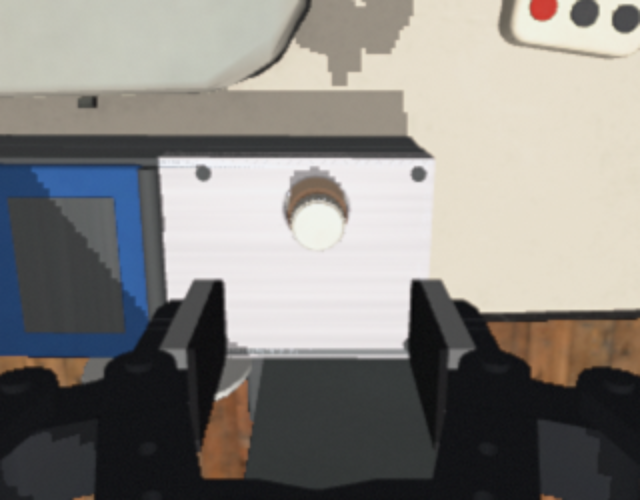

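The vial stands in the bore with its cap at w6 px (319,212), which puts it at height 82 mm over the bore, so it is home (contact at TCP z = 62.8 mm, as expected). Now the lid handle.

```bash
python3 - <<'E'
from h import *
import pickle
Y=np.radians(-1.5); R=np.array([[np.cos(Y),-np.sin(Y)],[np.sin(Y),np.cos(Y)]]); o=np.array([.4023,.1013])
h=R@[.005,.085]+o; print(h)
for a in (0,15,30,45,50,53):
    t=np.radians(a); b=R@[.005,.005+.08*np.cos(t)-.033*np.sin(t)]+o; z=.063+.08*np.sin(t)+.033*np.cos(t)-.014
    q=manip.inverse_kinematics([*b,z],rv(Y)); print(a,b.round(4),round(z,4),None if q is None else np.round(q,2))
manip.goto([*h,.14],rv(Y)); 
cmd,e=settle(*h,.12,n=2); st()
manip.move_l([cmd[0],cmd[1],.082],.1); manip.wait(.1); st()
manip.set_gripper(0,50); st()
manip.wait(.2); st()
w=manip.get_image("wrist");pickle.dump(w,open("w7.pkl","wb"))
c=w["pixels"][100:350,160:480]; cv2.imwrite("pics/c7.png",cv2.resize(c[:,:,::-1],None,fx=2,fy=2))
E
```

```text
[0.40952333 0.18613999]
0 [0.4095 0.1861] 0.082 [-0.93  0.62  0.55  2.37 -0.95  0.38 -1.14]
15 [0.4092 0.1749] 0.1016 [-0.95  0.59  0.62  2.37 -0.89  0.43 -1.17]
30 [0.4088 0.1589] 0.1176 [-0.95  0.56  0.67  2.37 -0.84  0.46 -1.18]
45 [0.4083 0.1394] 0.1289 [-0.94  0.53  0.7   2.38 -0.8   0.47 -1.17]
50 [0.4081 0.1323] 0.1315 [-0.93  0.53  0.7   2.38 -0.79  0.47 -1.16]
53 [0.408 0.128] 0.1328 [-0.92  0.52  0.71  2.38 -0.79  0.47 -1.15]
[0.4091 0.1869 0.1197] [-0.5  0.1  0.3] gap 0.0449 gf 0.0 t 16.15
[0.4098 0.186  0.0824] [-0.7 -0.1 -0.2] gap 0.0451 gf 0.0 t 16.77
[0.4096 0.1859 0.0822] [-0.9 -0.9  2.7] gap 0.0079 gf 48.8 t 17.20
[0.4097 0.1859 0.0821] [-0.4 -0.9  4.7] gap 0.0080 gf 48.9 t 17.40
```

View pics/c7.png

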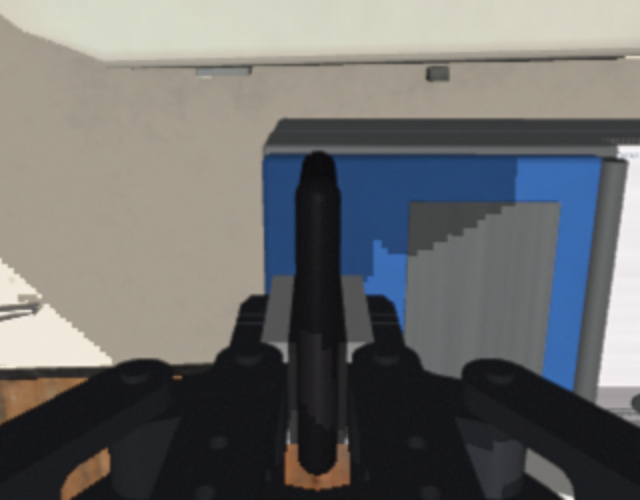

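The bar is held centred between the pads with the lid still shut. Now I'll lift it along the arc.

```bash
python3 - <<'E'
from h import *
import pickle
Y=np.radians(-1.5); R=np.array([[np.cos(Y),-np.sin(Y)],[np.sin(Y),np.cos(Y)]])
p0=np.array(manip.get_tcp_pos()); 
def pt(a):
    t=np.radians(a); d=R@[0,.08*np.cos(t)-.033*np.sin(t)-.08]; return p0+[d[0],d[1],.08*np.sin(t)+.033*np.cos(t)-.033]
def ang():
    d=np.array(manip.get_tcp_pos())-p0; y=R[:,1]@d[:2]+.08; z=d[2]+.033
    return np.degrees(np.arctan2(z,y)-np.arctan2(.033,.08)), np.hypot(y,z)*1e3
for a in list(range(4,49,4))+[50]:
    manip.move_l(pt(a),.06)
    if a%12==0 or a==50: print(a,np.round(ang(),2));st()
    if np.linalg.norm(manip.get_contact_force())>35: print("STOP");break
manip.wait(.3); print(np.round(ang(),2));st()
for n in("scene","wrist"):
    pickle.dump(manip.get_image(n),open(n+"8.pkl","wb"))
s=pickle.load(open("scene8.pkl","rb"))["pixels"][160:240,260:360]; w=pickle.load(open("wrist8.pkl","rb"))["pixels"][100:350,160:480]
o=np.zeros((600,800,3),np.uint8); o[:320,:400]=cv2.resize(s,None,fx=4,fy=4,interpolation=cv2.INTER_CUBIC); o[:312,400:]=cv2.resize(w,None,fx=1.25,fy=1.25)
cv2.imwrite("pics/c8.png",o[:330,:,::-1])
E
```

```text
12 [11.96 87.09]
[0.4094 0.1778 0.0983] [-0.7  4.8 -0.8] gap 0.0079 gf 48.9 t 18.20
24 [23.41 87.82]
[0.4091 0.1671 0.1121] [ 0.  10.4  1.2] gap 0.0080 gf 48.9 t 18.95
36 [34.64 88.76]
[0.4088 0.1542 0.1236] [-2.4 15.4 13.5] gap 0.0079 gf 49.3 t 19.70
48 [46.36 88.7 ]
[0.4085 0.1381 0.1318] [-3.9 15.5 24.8] gap 0.0081 gf 51.6 t 20.45
50 [48.85 88.19]
[0.4083 0.1343 0.1326] [-4.9 12.  25. ] gap 0.0081 gf 52.3 t 20.70
[48.85 88.17]
[0.4083 0.1343 0.1326] [-4.2 11.2 26. ] gap 0.0079 gf 52.3 t 21.00
```

View pics/c8.png

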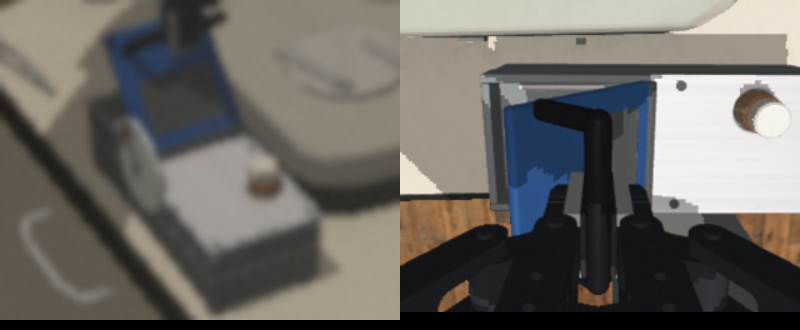

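The lid is raised and the vial is still home. The plate's corners show in the wrist view at about px (244,186) and in the scene view at about (287,169.5). There is a radial side load of roughly 28 N. I'll check the angle from the plate corners and re-centre the arm to relieve the load.

```bash
python3 - <<'E'
from h import *
import pickle
Y=np.radians(-1.5); R=np.array([[np.cos(Y),-np.sin(Y)],[np.sin(Y),np.cos(Y)]]); o=np.array([.4023,.1013])
def W(x,y,z): b=R@[x,.005+y]+o; return [b[0],b[1],.063+z]
w=pickle.load(open("wrist8.pkl","rb")); s=pickle.load(open("scene8.pkl","rb"))
for a in (44,47,50,53,56):
    t=np.radians(a);c,n=np.cos(t),np.sin(t)
    f=lambda x,y,z:W(x,y*c-z*n,y*n+z*c)
    print(a,"wrist top/bottom back-left",np.round(proj(w,f(.04,.095,.003)),1),np.round(proj(w,f(.04,.095,-.003)),1),"back post bar",np.round(proj(w,f(.037,.08,.033)),1),"scene frontleft",np.round(proj(s,f(-.04,.095,.003)),1))
M=Ro.from_rotvec(manip.get_tcp_rot()).as_matrix(); print(M.round(4)); print(manip.get_moment())
g=lambda x,y:(160+(x-400)/1.25,100+y/1.25)
print("panel back-left px check",g(505,108),"bar back end",g(600,110))
P=np.array([[-8.1,16.2],[-18.8,30.],[-31.7,41.5],[-47.8,49.7],[-51.6,50.5],[0,0]])
from scipy.optimize import least_squares
r=least_squares(lambda v:np.hypot(P[:,0]-v[0],P[:,1]-v[1])-86.5,[-80,-33]);print(r.x,r.fun.round(2))
E
```

```text
44 wrist top/bottom back-left [237.5 183.8] [231.2 181.9] back post bar [303.2 196.1] scene frontleft [284.4 168.2]
47 wrist top/bottom back-left [243.6 185.4] [236.4 183.5] back post bar [312.6 197.1] scene frontleft [284.9 167.8]
50 wrist top/bottom back-left [250.3 186.9] [242.3 185.1] back post bar [322.4 198. ] scene frontleft [285.4 167.5]
53 wrist top/bottom back-left [257.9 188.5] [248.9 186.6] back post bar [332.6 198.8] scene frontleft [286.  167.3]
56 wrist top/bottom back-left [266.2 189.9] [256.3 188.2] back post bar [343.1 199.4] scene frontleft [286.6 167.2]
[[ 9.997e-01 -2.480e-02 -1.000e-04]
 [-2.480e-02 -9.997e-01  4.800e-03]
 [-2.000e-04 -4.700e-03 -1.000e+00]]
[ 2.56540214  0.95090446 -0.04020963]
panel back-left px check (244.0, 186.4) bar back end (320.0, 188.0)
[-80.86525193 -30.34432882] [-0.12  0.07  0.56  0.1  -0.52 -0.13]
```

The estimates cluster at 48–50°. I've also now viewed 11 images, one over the 10-picture limit, so from here I'll check numerically only.

```bash
python3 - <<'E'
from h import *
import pickle
p=np.array(manip.get_tcp_pos()); u=np.array([-.0,-.95,.33])
manip.move_l(p+u*.0012,.03); manip.wait(.3); st()
w=manip.get_image("wrist");pickle.dump(w,open("wrist9.pkl","wb"))
px=w["pixels"]
for v in (195,205,215,225): print(v,[tuple(int(k) for k in px[v,x]) for x in range(232,264,2)])
hs=cv2.cvtColor(px,cv2.COLOR_RGB2GRAY)
for v in (192,197,202): print("bar",v,hs[v,296:350:2].tolist())
Y=np.radians(-1.5); R=np.array([[np.cos(Y),-np.sin(Y)],[np.sin(Y),np.cos(Y)]]); o=np.array([.4023,.1013])
for a in (47,50,53):
    t=np.radians(a);c,n=np.cos(t),np.sin(t)
    def f(x,y,z): b=R@[x,.005+y*c-z*n]+o; return [b[0],b[1],.063+y*n+z*c]
    for nm,y,z in(("top edge",.095,.003),("bot edge",.095,-.003),("bar",.08,.033)):
        q=np.array([proj(w,f(x,y,z)) for x in np.linspace(-.03,.04,40)][::-1]); print(a,nm,[round(float(np.interp(v,q[:,1],q[:,0])),1) for v in(195,205,215,225)])
E
```

```text
[0.4082 0.1335 0.1331] [-0.9  5.8  6.6] gap 0.0076 gf 51.5 t 21.65
195 [(52, 53, 54), (52, 54, 55), (50, 52, 53), (50, 52, 53), (83, 85, 85), (87, 91, 98), (32, 58, 97), (34, 64, 103), (35, 63, 106), (32, 59, 97), (28, 54, 90), (30, 55, 90), (30, 55, 90), (30, 55, 90), (30, 54, 90), (30, 54, 89)]
205 [(73, 75, 76), (51, 52, 52), (52, 54, 54), (50, 52, 53), (64, 66, 67), (91, 94, 97), (32, 57, 94), (33, 62, 102), (34, 63, 106), (33, 61, 101), (32, 56, 92), (28, 54, 90), (28, 54, 90), (30, 54, 91), (30, 56, 91), (29, 55, 91)]
215 [(88, 89, 90), (52, 54, 54), (49, 52, 52), (52, 53, 53), (55, 56, 58), (98, 100, 100), (45, 61, 88), (33, 60, 99), (36, 65, 105), (35, 64, 105), (33, 58, 94), (29, 54, 90), (31, 56, 91), (29, 54, 90), (31, 57, 91), (31, 55, 91)]
225 [(94, 96, 96), (58, 58, 60), (52, 53, 54), (51, 52, 54), (51, 52, 53), (80, 82, 83), (74, 80, 93), (31, 59, 98), (34, 64, 105), (37, 67, 109), (33, 60, 98), (30, 55, 90), (31, 56, 91), (31, 55, 91), (31, 55, 91), (31, 55, 91)]
bar 192 [18, 18, 18, 17, 20, 18, 17, 16, 20, 17, 19, 21, 20, 19, 20, 15, 33, 56, 54, 53, 55, 81, 80, 82, 82, 83, 83]
bar 197 [18, 17, 18, 18, 20, 16, 16, 19, 19, 19, 30, 33, 27, 20, 18, 19, 15, 43, 54, 54, 54, 80, 78, 82, 81, 84, 79]
bar 202 [25, 20, 15, 15, 16, 18, 18, 17, 19, 21, 28, 29, 24, 22, 21, 17, 17, 42, 54, 54, 54, 80, 80, 82, 82, 83, 83]
47 top edge [242.7, 243.4, 244.0, 244.7]
47 bot edge [235.7, 236.5, 237.2, 237.9]
47 bar [310.9, 311.0, 311.0, 311.1]
50 top edge [249.3, 249.9, 250.5, 251.1]
50 bot edge [241.4, 242.1, 242.8, 243.5]
50 bar [320.7, 320.7, 320.7, 320.6]
53 top edge [256.7, 257.3, 257.8, 258.3]
53 bot edge [247.9, 248.5, 249.1, 249.8]
53 bar [330.9, 330.8, 330.7, 330.6]
```

The plate's end face spans px 243–251 at row 195, which gives about 50.5°. The circle fit gives 50.1°, and the side load is now small. I'll confirm it holds steady, then hand in.

```bash
python3 - <<'E'
from h import *
manip.wait(.5); st()
print(manip.finish_job())
E
```

```text
[0.4082 0.1335 0.1331] [-1.6  5.4  6.1] gap 0.0079 gf 51.5 t 22.20
the job is handed in; nothing more can be done
None
```

The job is handed in at 22.2 s: the slim vial stands home in the bore and released, the wide vials were not touched, and the gripper holds the lid at about 50° (50.1–50.7° by my estimates, not read off the scale); I viewed 11 pictures, one over the limit of 10.

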